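# Gauge the depth of a mould socket and set the jaw to the reading

### The arm

A 6-joint arm with a two-finger parallel gripper is mounted at the origin on the work surface. World frame = base frame: x ahead of the robot, y to its left, z up, the work surface at z = 0. Lengths are in m, angles in degrees, forces in N, time in s.
With the tool pointing down it reaches from about 0.375 to 0.9 m from the base axis. Payload 3.1 kg.
Tool frame: the origin (TCP) lies on the centre line of the jaws, within the pads' length; the fingertips stand 17 mm ahead of it and the grasp point (between the pads) lies 2 mm behind it; z points along the fingers, y is the line along which they close (so a half turn about z gives the same grasp; the last joint's range is limited). The gripper opens to 87 mm and grips with 3 to 60 N. Pads are 19 mm wide; open, the fingers measure 117 mm over their backs; the gripper's body (75 mm by 190 mm) begins 51 mm behind the grasp point.
Start: joints at [-77.321, 30.224, 82.088, -0, 67.689, -10.227], TCP at [0.243, -0.576, 0.24] pointing down, gripper open.
Joint ranges: [-176.69, 176.69], [-43.24, 126.21], [12.49, 139.97], [-82, 262], [0, 151.66], [-163.58, 163.58]. Speed limits (degrees/s): [159.86, 159.86, 180, 180, 180, 180].

### API

Orientations are given as a 3x3 rotation matrix whose columns are the frame's x, y, z axes.
In Python, from rig import bot, imaging, finder gives the robot as it stands. The module is installed in compiled form; this text tells all that it offers.
- The arm moves only by the tool play_rows, never from a script. Its argument "motion" is a list that holds one entry, the list of rows, each a list of 6 numbers: the shift along the tool's x, y, z in parts of the range, where 1.0 means 0.75 m, then the turn, a rotation vector about the tool's x, y, z in parts of the range, where 1.0 means 180 degrees. In form: [[[dx, dy, dz, wx, wy, wz], ...]]. A call has 1 to 8 rows; each row is the pose to reach, as a shift and turn from the pose commanded when the call began, along the tool's axes at that moment; what a row does not reach only later rows make up. A row lasts 1/12 s, in which the tool goes at most 41.7 mm and 7.16 degrees, less where a joint would pass 70% of its speed; a pose out of reach is approached as far as the arm can. A shift or turn number past 1, either way, is cut back to 1. A call with a gripper value outside its range is refused whole. "fingers" is the finger opening in m, from 0 to 0.087, set as the call begins (left out, the last holds). The fingers move at their own pace and stop on an object; the grip force is fixed at half the most. Time passes only in rows, so rows that repeat a pose let the fingers close. It gives the time, the measured TCP pose, the force, the opening and the grip force at its end, in the units of the state.
- bot.read_state(): the state, without advancing time (a new reading comes with each control period).
- imaging.capture(name): name is "scene" or "top" or "wrist"; returns a dict with "frame" (480x640x3 uint8, red, green, blue), "camera_matrix" (3x3 intrinsics, pixels), "R" (3x3) and "t" (3): a world point X has camera coordinates R X + t. Camera axes: x right, y down, z forward; pixel columns grow to the right and rows downward; lengths in m; the calibration is good to about 2 mm. A picture is of the moment at which its call begins. There is no depth.
- bot.hand_in(): hands the job in; it is judged then, once.
Trained networks look in the newest picture that a camera, given by its name, has taken for a name from the list of things; names that differ only in an ending like _2 or _b are one class to them, and where a whole thing is asked for, a point or a joint stands for the part that bears it (a point fixed in the world has none). Each returns a list of dicts, best first, with "confidence" (0 to 1); they miss things now and then, are a little off and sometimes report something else, mostly with a low value. They report only what shows in the picture. A call takes as long as a camera call.
- finder.recognise(camera, name): "at" ([x, y, z] in m, in world coordinates, good to about 4 mm: the middle of the surface that is visible of it).
- finder.outline_of(camera, name): "pixels" (480x640 bool, what is visible of it).
The state is a dict: "time_s": time; "joint_positions": joint angles; "qvel": joint speeds; "tau": joint torques, N m; "position": TCP position; "tcp_rot": TCP orientation; "force": force on the tool from outside, world axes, zero at the start; "moment": the same for the moment, N m; "opening": opening from 0.0 (shut) to 1.0 (fully open); "grasp_force": force on a finger pad.
Only numpy, scipy, OpenCV 4.12 (cv2) and the standard library are available. Lean on these libraries where they do the work, as an engineer would, in place of code of your own. Each camera call takes 0.05 s, during which the arm holds its last target. There are 200 camera calls.

### The job

Stand the depth gauge flat on the plaster mould with its rod over the round socket, let go of it, and push the rod gently down the socket until it bottoms. Then set the jaw of the setting gauge so that the gap between jaw and anvil equals the length of rod still standing out of the sleeve. Leave the depth gauge standing there with its rod bottomed, the jaw holding the reading, and everything else on the bench where it is.

Things in the scene. Friction and masses are not known exactly. Their poses are not given: they have to be found in the camera images.
- mould: Half of a plaster casting mould, fixed to the bench: block 140 (x) x 180 (y) x 60 mm high. Its +y part holds a rectangular casting cavity 30 mm deep; its -y part (80 mm wide) is flat land with one round vertical blind socket. Origin at the centre of its underside, z up.
- socket_mouth (a point): Centre of the socket's mouth, on the mould's top face (60 mm above the bench), at mould x 0, y -50 mm. The socket is 14 mm across with a flat, hard floor. How deep it is differs each time, somewhere from 8 to 26 mm, and is not told: it must be felt with the rod.
- gauge: Loose depth gauge, 0.4 kg, standing upright on the bench: steel foot 84 (x) x 36 (y) x 12 mm high, with a dark square sleeve 24 x 24 mm rising from the middle of the foot to 56 mm above its underside (grip it here). Origin at the centre of the foot's underside, z up. A steel rod slides vertically through foot and sleeve.
- sleeve_top (a point): Centre of the sleeve's top face, 56 mm above the underside of the foot.
- rod_head (a point): Centre of the top of the depth rod's head (head 14 mm across, 8 mm thick; rod 8 mm across; 88 mm from tip to top of head). The exposed length is the height of this point above the sleeve's top face: 34 mm at the start, with the rod fully up. The rod can slide 32 mm down.
- rod_tip (a point): Centre of the rod's flat lower end, 88 mm below rod_head; at the start 2 mm inside the foot. The rod slides stiffly (about 4 N plus light damping) and stays where it is left. At the socket's floor it stops dead; do not press it there with more than 20 N.
- setter: Setting gauge, fixed to the bench: foot plate 110 (x) x 70 (y) x 10 mm, an anvil bar 50 x 16 mm along x whose top is 30 mm above the bench, and at its +x end a square post 95 mm high that carries the jaw. Origin at the centre of its underside.
- jaw (a joint): Height of the sliding jaw in m: exactly the gap between the jaw's underside and the top of the anvil; 0 is shut, 0.045 is fully up. It slides vertically, stiffly (about 4 N), and stays where it is left.
- jaw_grip (a point): Where to take the jaw: on its arm, at mid height, a bar 16 mm wide (setter y), 14 mm high, 60 mm long (setter x), straight above the anvil bar, which is equally wide, so that fingers closing along setter y may reach down past both. It lies 57 mm from the post's centre.
- jaw_face (a point): Centre of the jaw arm's underside, the face that makes the gap.
- cone: Bystander: plaster cone, 68 mm across, 45 mm high. Origin at its underside.
- jug: Bystander: white pouring jug, 130 mm high. Origin at its underside.
- brush: Bystander: brush lying flat. Origin at the underside.
- rib: Bystander: flat wooden rib, 90 x 45 x 8 mm. Origin at its underside.
- key_block: Bystander: plaster block 70 x 50 x 30 mm with a round key on top. Origin at its underside.
- pot_jar: Bystander: lidded jar, 85 mm high. Origin at its underside.
- collar: Bystander: ring of damp plaster, 60 mm across, 22 mm high. Origin at its underside.

How it is judged (in metres and radians):
On the way, in this order (a step that is already met when the one before it is completed fails the run):
1. the depth gauge stands flat on the mould with its rod over the socket, let go (height (world z) of gauge between 0.057 and 0.0625 m and horizontal distance between gauge and socket_mouth below 0.006 m and angle between gauge's own z axis and vertical below 0.05 rad and contact force between the fingers and gauge below 0.1 N), for 0.2 s.
2. the rod is pushed down the socket until it bottoms (z of rod_tip in the frame of socket_floor below 0.002 m and horizontal distance between rod_tip and socket_floor below 0.006 m and height (world z) of gauge between 0.057 and 0.0625 m and horizontal distance between gauge and socket_mouth below 0.006 m and angle between gauge's own z axis and vertical below 0.05 rad), for 0.2 s.
3. the jaw is set to the exposed length of the rod, and let go (z of jaw_face in the frame of socket_floor between -0.001 and 0.005 m and velocity of joint jaw between -0.003 and 0.003 m/s and contact force between the fingers and setter below 0.1 N), for 0.2 s.
At the end, for the whole second after the job is handed in: Depth gauge upright (0.05 rad), at rest and let go, flat on the mould, axis within 6 mm of the socket's; rod tip within 2 mm of the socket's floor; gap under the jaw equal to the bottomed rod's exposed length within 3 mm, jaw at rest and let go (all of step 2 and all of step 3 and contact force between the fingers and gauge below 0.1 N and linear speed of gauge below 0.01 m/s); the robot touches nothing.
It fails at once if the rod presses the socket's floor with more than 20 N (contact force between depth_rod and floor_plug above 20 N).
It fails at once if the depth gauge falls over (angle between gauge's own z axis and vertical above 0.6 rad).
It fails at once if a bystander on the bench is shoved more than 30 mm (distance of any of cone, jug, brush, rib, key_block, pot_jar, collar from where it was at the start of the episode above 0.03 m).
It also fails if it takes over 72 s, if anything falls off the work surface, if the arm or the gripper's body presses on something with over 40 N, if the wrist force passes 120 N, or if a joint passes its speed limit or range.

## Working session

There is one attempt and no reset: what is moved stays moved. The work goes in short steps, Python scripts to look and compute and a tool call to move; the robot and the scene stay as the last step left them, time stands still between calls to the robot, and variables do not carry over. Pictures are saved under pics/ and viewed, at most 10 in all, crops included, and the job is handed in when it is done.

Besides the shell and the picture viewer there is one more tool, called after "Emit:" as name([rows], argument=value, ...), one row to a line, values as JSON. play_rows: Moves the arm, as the interface text tells. Its arguments: {"type":"object","properties":{"motion":{"type":"array"},"fingers":{"type":"number"}},"required":["motion"]}

```bash
mkdir -p pics
cat > h.py <<'E'
from rig import bot, imaging, finder
import numpy as np, cv2
def cap(n,f=None):
    c=imaging.capture(n)
    if f: cv2.imwrite('pics/'+f,c['frame'][:,:,::-1])
    return c
def ray(c,uv,z):
    R=np.array(c['R']);t=np.array(c['t']);K=np.array(c['camera_matrix'])
    o=-R.T@t; d=R.T@np.linalg.inv(K)@np.array([uv[0],uv[1],1.]); return o+d*(z-o[2])/d[2]
def proj(c,X):
    p=np.array(c['camera_matrix'])@(np.array(c['R'])@np.array(X)+np.array(c['t'])); return p[:2]/p[2]
E
python3 - <<'E'
from h import *
np.set_printoptions(precision=4,suppress=True)
s=bot.read_state();print(s['time_s'],s['position'],s['tcp_rot'],s['opening'])
for n in ['top','scene']:
    c=cap(n,n+'0.png');print(n,'cam',-np.array(c['R']).T@np.array(c['t']))
    for o in ['mould','socket_mouth','gauge','sleeve_top','rod_head','setter','jaw','jaw_grip','jaw_face','cone','jug','brush','rib','key_block','pot_jar','collar']:
        try:
            r=finder.recognise(n,o)[:2]
            print(o,[(np.array(q['at']),round(q['confidence'],2)) for q in r])
        except Exception as e: print(o,e)
print(bot.read_state()['time_s'])
E
```

```text
0.0 [ 0.2431 -0.575   0.2386] [[ 0.9211  0.3892 -0.0005]
 [ 0.3892 -0.9211  0.0021]
 [ 0.0003 -0.0021 -1.    ]] 1.0010380078782652
top cam [ 0.4497 -0.0211  1.0462]
mould [(array([ 0.5449, -0.0276,  0.0611]), 0.67)]
socket_mouth [(array([0.7137, 0.3375, 0.0751]), 0.73), (array([ 0.5415, -0.0278,  0.0587]), 0.72)]
gauge [(array([0.4775, 0.2784, 0.0121]), 0.65)]
sleeve_top [(array([ 0.5487, -0.0243,  0.0634]), 0.73), (array([0.4792, 0.2794, 0.0125]), 0.58)]
rod_head [(array([0.4837, 0.2797, 0.087 ]), 0.57)]
setter [(array([ 0.5674, -0.2634,  0.0118]), 0.72)]
jaw [(array([ 0.5849, -0.2642,  0.0843]), 0.59)]
jaw_grip [(array([ 0.5814, -0.2657,  0.0873]), 0.98), (array([0.7117, 0.3377, 0.074 ]), 0.2)]
jaw_face [(array([ 0.5793, -0.2654,  0.0849]), 0.6)]
cone [(array([0.7321, 0.1112, 0.0447]), 0.76)]
jug [(array([ 0.5427, -0.0232,  0.0607]), 0.74), (array([0.7138, 0.3364, 0.0783]), 0.7)]
brush [(array([0.3605, 0.0507, 0.0157]), 0.77), (array([ 0.7015, -0.3276,  0.0875]), 0.75)]
rib [(array([ 0.3725, -0.1348,  0.0045]), 0.56)]
key_block [(array([0.3887, 0.178 , 0.024 ]), 0.68), (array([0.48
[... 581 characters left out ...]
942, -0.2605,  0.0856]), 0.9)]
jaw_grip [(array([ 0.5932, -0.2601,  0.0861]), 0.96), (array([ 0.5792, -0.0222,  0.0483]), 0.71)]
jaw_face [(array([ 0.5916, -0.2674,  0.0858]), 0.95)]
cone [(array([0.7582, 0.1218, 0.0366]), 0.64), (array([ 0.7239, -0.3192,  0.0589]), 0.16)]
jug [(array([0.738 , 0.3265, 0.0849]), 0.72)]
brush [(array([0.3691, 0.0535, 0.0168]), 0.77), (array([0.4934, 0.2853, 0.0176]), 0.32)]
rib [(array([ 0.3643, -0.1416,  0.0103]), 0.73)]
key_block [(array([ 0.7461, -0.093 ,  0.0281]), 0.69), (array([0.493 , 0.2859, 0.0184]), 0.26)]
pot_jar [(array([ 0.724 , -0.3194,  0.0595]), 0.83)]
collar [(array([0.7567, 0.1232, 0.0354]), 0.65), (array([0.4032, 0.1845, 0.0224]), 0.55)]
1.7
```

View pics/top0.png

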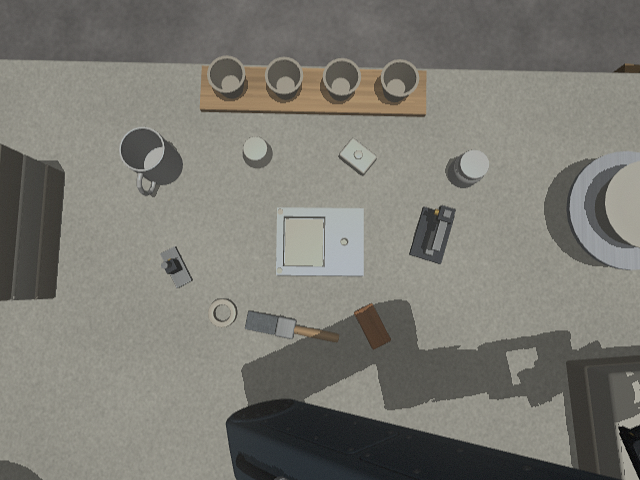

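View pics/scene0.png

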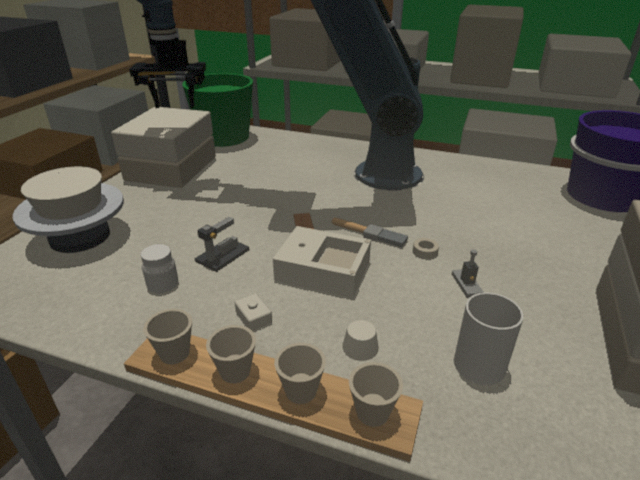

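The top view shows the gauge near (176,267) turned about 27°, the mould square with the bench with its socket at (344,241), and the setter near (433,235). I'll pass over the setter and the mould with the wrist camera on the way.

Careful with the scale: shifts go in shares of 0.75 m and turns go in shares of 180 degrees. That gives: 0.387 m / 0.75 = 0.516, -0.178 m / 0.75 = -0.2373.

Emit:
play_rows([
  [[0.516, -0.2373, -0.08, 0, 0, 0], [0.516, -0.2373, -0.08, 0, 0, 0], [0.516, -0.2373, -0.08, 0, 0, 0], [0.516, -0.2373, -0.08, 0, 0, 0], [0.516, -0.2373, -0.08, 0, 0, 0], [0.516, -0.2373, -0.08, 0, 0, 0], [0.516, -0.2373, -0.08, 0, 0, 0], [0.516, -0.2373, -0.08, 0, 0, 0]],
], fingers=0.087)

```text
time_s: 2.37
position: [0.4669, -0.3302, 0.2865]
tcp_rot: [[0.921, 0.389, 0.0], [0.389, -0.921, -0.0], [0.0, 0.0, -1.0]]
force: [-0.1, -0.8, -1.0]
opening: 1.0
grasp_force: 0.0
```

Converted, 0.1 m / 0.75 = 0.1333, -0.03 m / 0.75 = -0.04.

Emit:
play_rows([
  [[0.1333, -0.04, -0.0133, 0, 0, 0], [0.1333, -0.04, -0.0133, 0, 0, 0], [0.1333, -0.04, -0.0133, 0, 0, 0], [0.1333, -0.04, -0.0133, 0, 0, 0], [0.1333, -0.04, -0.0133, 0, 0, 0]],
])

```text
time_s: 2.78
position: [0.5469, -0.2643, 0.296]
tcp_rot: [[0.92, 0.392, -0.0], [0.392, -0.92, -0.001], [-0.0, 0.0, -1.0]]
force: [-0.3, -0.6, 0.3]
opening: 1.003
grasp_force: 0.0
```

Run:
```python
from h import *
np.set_printoptions(precision=4,suppress=True)
s=bot.read_state();print(s['time_s'],s['position'])
c=cap('wrist','w1.png');R=np.array(c['R']);print('cam',-R.T@np.array(c['t']),R[2],R[0])
for o in ['setter','jaw_grip','jaw','mould']:
    print(o,[(np.array(q['at']),round(q['confidence'],2)) for q in finder.recognise('wrist',o)[:2]])
```

```text
2.7833 [ 0.5469 -0.2643  0.296 ]
cam [ 0.6202 -0.2325  0.441 ] [-0.2653 -0.1134 -0.9575] [ 0.3911 -0.9203  0.0006]
setter [(array([ 0.5756, -0.2606,  0.0095]), 0.86)]
jaw_grip [(array([ 0.5848, -0.2676,  0.0846]), 0.69)]
jaw [(array([ 0.5867, -0.2637,  0.0871]), 0.87)]
mould [(array([ 0.5481, -0.0161,  0.0582]), 0.95)]
```

View pics/w1.png

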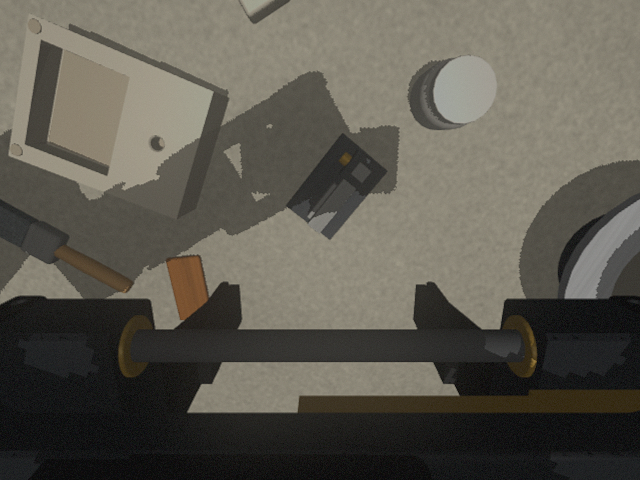

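The picture shows the setter foot's corners near (343,134), (387,168), (330,239) and (286,205), with the post at its upper right end. The socket is at (158,143).

Converted, -0.27 m / 0.75 = -0.36, 0.1 m / 0.75 = 0.1333.

Emit:
play_rows([
  [[0.1333, -0.36, 0, 0, 0, 0], [0.1333, -0.36, 0, 0, 0, 0], [0.1333, -0.36, 0, 0, 0, 0], [0.1333, -0.36, 0, 0, 0, 0], [0.1333, -0.36, 0, 0, 0, 0], [0.1333, -0.36, 0, 0, 0, 0], [0.1333, -0.36, 0, 0, 0, 0], [0.1333, -0.36, 0, 0, 0, 0]],
])

```text
time_s: 3.7
position: [0.5314, 0.0276, 0.2962]
tcp_rot: [[0.919, 0.393, -0.001], [0.393, -0.919, 0.004], [0.0, -0.004, -1.0]]
force: [1.0, -0.2, 0.4]
opening: 1.0
grasp_force: 0.0
```

Run:
```python
from h import *
np.set_printoptions(precision=4,suppress=True)
s=bot.read_state();print(s['time_s'],s['position'])
c=cap('wrist','w2.png')
P=np.array([[343,134],[387,168],[330,239],[286,205]],float)
w=dict(c)  # pose of w1 reconstructed from the constant tool-camera offset
d=np.array([0.5469,-0.2643,0.296])-s['position']
R=np.array(c['R']); w['t']=np.array(c['t'])-R@d
X=np.array([ray(w,p,.01) for p in P]);print(X,X.mean(0))
print('sock w1',ray(w,(158,143),.06))
for o in ['socket_mouth','gauge','rod_head','sleeve_top','mould']:
    print(o,[(np.array(q['at']),round(q['confidence'],2)) for q in finder.recognise('wrist',o)[:2]])
```

```text
3.7 [0.5314 0.0276 0.2962]
[[ 0.6299 -0.247   0.01  ]
 [ 0.6151 -0.3108  0.01  ]
 [ 0.5077 -0.2831  0.01  ]
 [ 0.5263 -0.2164  0.01  ]] [ 0.5697 -0.2643  0.01  ]
sock w1 [ 0.5456 -0.0732  0.06  ]
socket_mouth [(array([ 0.5475, -0.024 ,  0.0626]), 0.61)]
gauge [(array([0.4873, 0.2764, 0.0129]), 0.9), (array([ 0.5462, -0.0263,  0.0626]), 0.6)]
rod_head [(array([0.4849, 0.2827, 0.0865]), 0.6)]
sleeve_top [(array([0.491 , 0.2789, 0.0079]), 0.56), (array([ 0.5961, -0.2601,  0.0835]), 0.21)]
mould [(array([ 0.5474, -0.0234,  0.0575]), 0.6)]
```

View pics/w2.png

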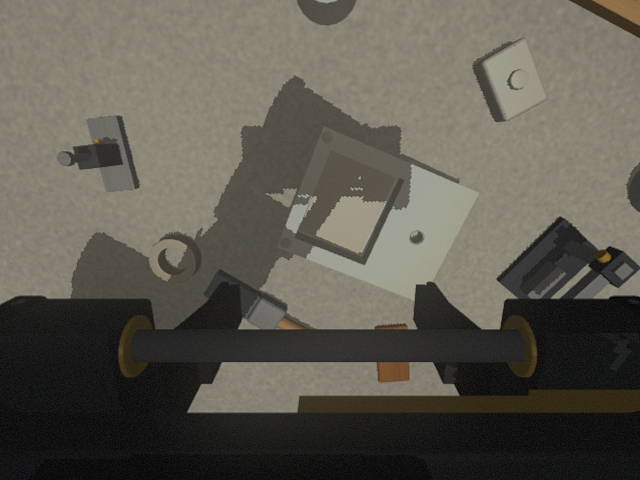

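The socket is at (416,237). The gauge foot lies left at about (87–139,115–192), with the rod head at (66,158). Next I hover by the gauge.

Converted, -0.25 m / 0.75 = -0.3333, 0.03 m / 0.75 = 0.04, -4 degrees / 180 = -0.0222.

Emit:
play_rows([
  [[0.04, -0.3333, 0.0533, 0, 0, -0.0222], [0.04, -0.3333, 0.0533, 0, 0, -0.0222], [0.04, -0.3333, 0.0533, 0, 0, -0.0222], [0.04, -0.3333, 0.0533, 0, 0, -0.0222], [0.04, -0.3333, 0.0533, 0, 0, -0.0222], [0.04, -0.3333, 0.0533, 0, 0, -0.0222], [0.04, -0.3333, 0.0533, 0, 0, -0.0222], [0.04, -0.3333, 0.0533, 0, 0, -0.0222]],
])

```text
time_s: 4.67
position: [0.4631, 0.2651, 0.2554]
tcp_rot: [[0.891, 0.455, -0.001], [0.455, -0.891, -0.001], [-0.001, -0.0, -1.0]]
force: [-0.3, -0.2, -0.2]
opening: 0.995
grasp_force: 0.0
```

Run:
```python
from h import *
np.set_printoptions(precision=4,suppress=True)
s=bot.read_state();print(s['time_s'],s['position'])
c=cap('wrist')
for o in ['gauge','rod_head','sleeve_top']:
    print(o,[(np.array(q['at']),round(q['confidence'],2)) for q in finder.recognise('wrist',o)[:2]])
m=finder.outline_of('wrist','gauge')[0]['pixels'];ys,xs=np.where(m);print(xs.min(),xs.max(),ys.min(),ys.max())
cx,cy=int(xs.mean()),int(ys.mean())
x0,y0=max(cx-100,0),max(cy-75,0)
im=c['frame'][y0:y0+150,x0:x0+200,::-1]; print('crop',x0,y0)
cv2.imwrite('pics/g1.png',cv2.resize(im,None,fx=4,fy=4,interpolation=cv2.INTER_NEAREST))
np.savez('w3.npz',**c,mask=m)
```

```text
4.6667 [0.4631 0.2651 0.2554]
gauge [(array([0.4902, 0.2827, 0.0077]), 0.88)]
rod_head [(array([0.4845, 0.2867, 0.091 ]), 0.68)]
sleeve_top [(array([0.4934, 0.2857, 0.0062]), 0.74)]Traceback (most recent call last):
  File "<stdin>", line 7, in <module>
IndexError: list index out of range
```

Run:
```python
from h import *
c=cap('wrist')
cx,cy=map(int,proj(c,(0.487,0.282,0.03)))
x0,y0=max(cx-100,0),max(cy-75,0)
im=c['frame'][y0:y0+150,x0:x0+200,::-1]; print('crop',x0,y0)
cv2.imwrite('pics/g1.png',cv2.resize(im,None,fx=4,fy=4,interpolation=cv2.INTER_NEAREST))
np.savez('w3.npz',**c)
```

```text
crop 220 113
```

View pics/g1.png

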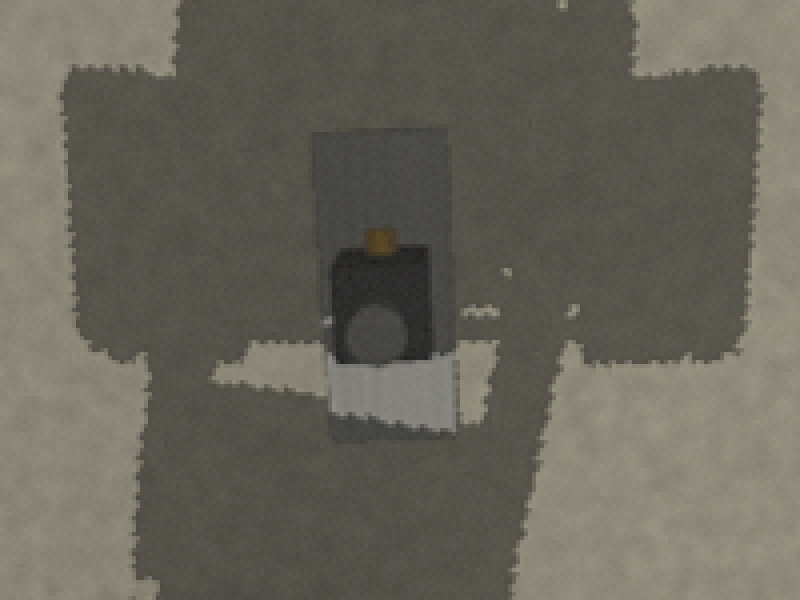

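The gauge foot's corners are at crop (312,132), (446,128), (456,434) and (330,440), and the rod head centre is at (377,334).

Run:
```python
from h import *
np.set_printoptions(precision=4,suppress=True)
c=dict(np.load('w3.npz'))
f=lambda p,z:ray(c,(p[0]/4+220-.375,p[1]/4+113-.375),z)
F=np.array([f(p,.012) for p in [(312,132),(446,128),(456,434),(330,440)]])
e=[F[0]-F[3],F[1]-F[2]];print(F,F.mean(0),[np.degrees(np.arctan2(v[1],v[0])) for v in e],[np.linalg.norm(v) for v in e])
H=f((377,334),.09);print('head',H)
# sleeve top corners z=.056: far edge unseen; near edges
S=[f(p,.056) for p in [(332,362),(431,362)]];print(S)
s=bot.read_state();R=np.array(s['tcp_rot'])
d=R.T@(np.array([H[0],H[1],.044])-s['position']);print(s['position'],d, 'yaw',np.degrees(np.arctan2(R[1,0],R[0,0])))
```

```text
[[0.5142 0.3226 0.012 ]
 [0.531  0.2914 0.012 ]
 [0.4585 0.2516 0.012 ]
 [0.4411 0.2824 0.012 ]] [0.4862 0.287  0.012 ] [np.float64(28.781007455707968), np.float64(28.803798333985487)] [np.float64(0.08347259647584641), np.float64(0.08276968529827335)]
head [0.4862 0.2868 0.09  ]
[array([0.4697, 0.2923, 0.056 ]), array([0.4806, 0.2706, 0.056 ])]
[0.4647 0.2626 0.2563] [ 0.03   -0.012   0.2124] yaw 26.736178297810845
```

Converted, 0.15 m / 0.75 = 0.2, 0.09 m / 0.75 = 0.12, -2 degrees / 180 = -0.0111.

Emit:
play_rows([
  [[0.04, -0.016, 0.04, 0, 0, -0.0111], [0.04, -0.016, 0.08, 0, 0, -0.0111], [0.04, -0.016, 0.12, 0, 0, -0.0111], [0.04, -0.016, 0.16, 0, 0, -0.0111], [0.04, -0.016, 0.1867, 0, 0, -0.0111], [0.04, -0.016, 0.2, 0, 0, -0.0111], [0.04, -0.016, 0.2, 0, 0, -0.0111], [0.04, -0.016, 0.2, 0, 0, -0.0111]],
])

```text
time_s: 5.63
position: [0.4857, 0.288, 0.1064]
tcp_rot: [[0.876, 0.482, 0.0], [0.482, -0.876, 0.0], [0.0, 0.0, -1.0]]
force: [-0.0, -0.3, 0.5]
opening: 1.001
grasp_force: 0.0
```

Run:
```python
from h import *
np.set_printoptions(precision=4,suppress=True)
s=bot.read_state();R=np.array(s['tcp_rot'])
print(s['position'],R.T@(np.array([.4862,.2869,.044])-s['position']), 'yaw',np.degrees(np.arctan2(R[1,0],R[0,0])))
```

```text
[0.4857 0.288  0.1064] [-0.0001  0.0012  0.0624] yaw 28.837569250554218
```

Converted, 0.062 m / 0.75 = 0.0827, 0.06 m / 0.75 = 0.08.

Emit:
play_rows([
  [[0, 0.0013, 0.0267, 0, 0, 0], [0, 0.0013, 0.0533, 0, 0, 0], [0, 0.0013, 0.0693, 0, 0, 0], [0, 0.0013, 0.08, 0, 0, 0], [0, 0.0013, 0.0827, 0, 0, 0], [0, 0.0013, 0.0827, 0, 0, 0]],
])

```text
time_s: 6.13
position: [0.4857, 0.2877, 0.0443]
tcp_rot: [[0.875, 0.483, 0.0], [0.483, -0.875, 0.0], [0.0, 0.0, -1.0]]
force: [1.2, -0.4, -0.1]
opening: 1.002
grasp_force: 0.0
```

Emit:
play_rows([
  [[0, 0, 0, 0, 0, 0], [0, 0, 0, 0, 0, 0], [0, 0, 0, 0, 0, 0], [0, 0, 0, 0, 0, 0], [0, 0, 0, 0, 0, 0], [0, 0, 0, 0, 0, 0], [0, 0, 0, 0, 0, 0], [0, 0, 0, 0, 0, 0]],
], fingers=0.015)

```text
time_s: 6.8
position: [0.4854, 0.2876, 0.0441]
tcp_rot: [[0.875, 0.483, 0.0], [0.483, -0.875, 0.0], [0.0, -0.0, -1.0]]
force: [0.0, 0.1, -0.1]
opening: 0.473
grasp_force: 0.0
```

Converted, -0.13 m / 0.75 = -0.1733, -0.1 m / 0.75 = -0.1333.

Emit:
play_rows([
  [[0, 0, -0.0067, 0, 0, 0], [0, 0, -0.0267, 0, 0, 0], [0, 0, -0.0533, 0, 0, 0], [0, 0, -0.0933, 0, 0, 0], [0, 0, -0.1333, 0, 0, 0], [0, 0, -0.1733, 0, 0, 0], [0, 0, -0.1733, 0, 0, 0], [0, 0, -0.1733, 0, 0, 0]],
])

```text
time_s: 7.47
position: [0.4866, 0.2881, 0.1763]
tcp_rot: [[0.875, 0.484, 0.005], [0.484, -0.875, 0.002], [0.005, 0.001, -1.0]]
force: [-0.1, 0.0, -0.4]
opening: 0.174
grasp_force: 0.0
```

I lifted before the fingers had closed, so they shut without the gauge. I'll reopen and look again.

Converted, -0.08 m / 0.75 = -0.1067, -0.03 m / 0.75 = -0.04.

Emit:
play_rows([
  [[-0.04, 0, -0.1067, 0, 0, 0], [-0.04, 0, -0.1067, 0, 0, 0], [-0.04, 0, -0.1067, 0, 0, 0], [-0.04, 0, -0.1067, 0, 0, 0], [-0.04, 0, -0.1067, 0, 0, 0], [-0.04, 0, -0.1067, 0, 0, 0]],
], fingers=0.087)

```text
time_s: 7.97
position: [0.4583, 0.2728, 0.2522]
tcp_rot: [[0.875, 0.483, -0.003], [0.483, -0.875, -0.001], [-0.004, -0.001, -1.0]]
force: [0.5, 0.4, -0.5]
opening: 0.545
grasp_force: 0.0
```

Run:
```python
from h import *
c=cap('wrist')
cx,cy=map(int,proj(c,(0.487,0.287,0.03)))
x0,y0=max(cx-100,0),max(cy-75,0)
im=c['frame'][y0:y0+150,x0:x0+200,::-1]; print('crop',x0,y0)
cv2.imwrite('pics/g2.png',cv2.resize(im,None,fx=4,fy=4,interpolation=cv2.INTER_NEAREST))
np.savez('w4.npz',**c)
```

```text
crop 229 109
```

View pics/g2.png

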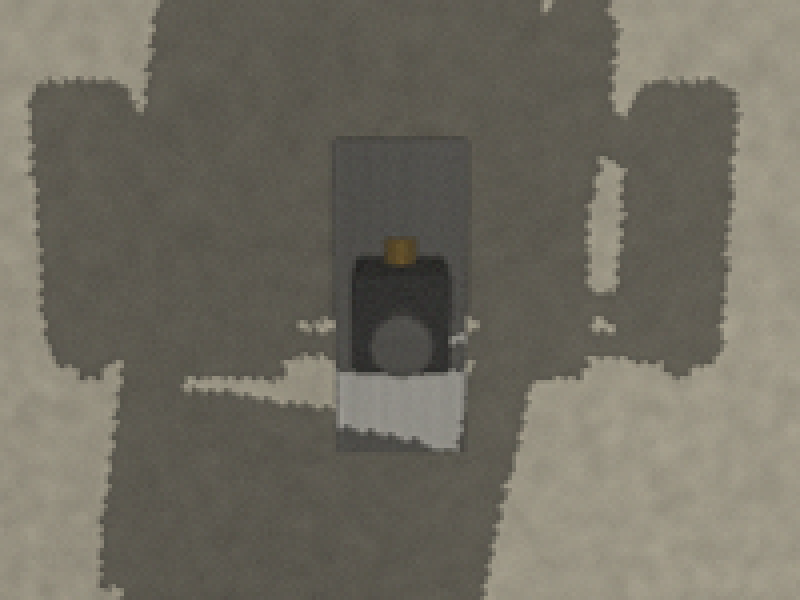

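The gauge still stands upright, with the foot at crop (334,138)–(464,450) and the head at (401,345). The rod head looks the same size as before.

Run:
```python
from h import *
np.set_printoptions(precision=4,suppress=True)
c=dict(np.load('w4.npz'))
f=lambda p,z:ray(c,(p[0]/4+229-.375,p[1]/4+109-.375),z)
F=np.array([f(p,.012) for p in [(333,138),(470,138),(463,450),(337,450)]])
H=f((401,345),.09);e=F[0]-F[3];print(F.mean(0),H,np.degrees(np.arctan2(e[1],e[0])),np.degrees(np.arctan2(*(F[1]-F[2])[[1,0]])))
s=bot.read_state();R=np.array(s['tcp_rot'])
print(s['position'],R.T@(np.array([H[0],H[1],.044])-s['position']))
```

```text
[0.486  0.2868 0.012 ] [0.486  0.2871 0.09  ] 28.896011771979982 28.40616133447708
[0.4583 0.2728 0.2521] [0.0319 0.0011 0.208 ]
```

Emit:
play_rows([
  [[0.0413, 0.0013, 0.04, 0, 0, 0], [0.0413, 0.0013, 0.0933, 0, 0, 0], [0.0413, 0.0013, 0.1467, 0, 0, 0], [0.0413, 0.0013, 0.1867, 0, 0, 0], [0.0413, 0.0013, 0.2267, 0, 0, 0], [0.0413, 0.0013, 0.2533, 0, 0, 0], [0.0413, 0.0013, 0.2707, 0, 0, 0], [0.0413, 0.0013, 0.2773, 0, 0, 0]],
], fingers=0.06)

```text
time_s: 8.68
position: [0.4844, 0.2863, 0.042]
tcp_rot: [[0.875, 0.483, -0.007], [0.483, -0.876, -0.002], [-0.007, -0.001, -1.0]]
force: [0.7, -0.7, 0.5]
opening: 0.687
grasp_force: 0.0
```

Emit:
play_rows([
  [[0, 0, 0, 0, 0, 0], [0, 0, 0, 0, 0, 0], [0, 0, 0, 0, 0, 0], [0, 0, 0, 0, 0, 0], [0, 0, 0, 0, 0, 0], [0, 0, 0, 0, 0, 0], [0, 0, 0, 0, 0, 0], [0, 0, 0, 0, 0, 0]],
], fingers=0.015)

```text
time_s: 9.35
position: [0.4872, 0.2873, 0.0468]
tcp_rot: [[0.875, 0.483, 0.001], [0.483, -0.875, 0.0], [0.001, 0.0, -1.0]]
force: [-0.1, -0.5, 3.8]
opening: 0.269
grasp_force: 30.0
```

Emit:
play_rows([
  [[0, 0, 0, 0, 0, 0], [0, 0, 0, 0, 0, 0], [0, 0, 0, 0, 0, 0]],
])

```text
time_s: 9.6
position: [0.4872, 0.2873, 0.0468]
tcp_rot: [[0.875, 0.483, 0.001], [0.483, -0.875, 0.0], [0.001, 0.0, -1.0]]
force: [0.3, -0.5, 6.6]
opening: 0.274
grasp_force: 30.0
```

Converted, -0.13 m / 0.75 = -0.1733, -0.12 m / 0.75 = -0.16.

Emit:
play_rows([
  [[0, 0, -0.0133, 0, 0, 0], [0, 0, -0.04, 0, 0, 0], [0, 0, -0.08, 0, 0, 0], [0, 0, -0.12, 0, 0, 0], [0, 0, -0.16, 0, 0, 0], [0, 0, -0.1733, 0, 0, 0], [0, 0, -0.1733, 0, 0, 0]],
])

```text
time_s: 10.18
position: [0.4882, 0.2879, 0.1786]
tcp_rot: [[0.875, 0.484, 0.006], [0.484, -0.875, 0.002], [0.006, 0.001, -1.0]]
force: [-0.1, 0.6, -3.3]
opening: 0.275
grasp_force: 30.0
```

Converted, 0.25 m / 0.75 = 0.3333, 0.23 m / 0.75 = 0.3067, 28.8 degrees / 180 = 0.16.

Emit:
play_rows([
  [[-0.0133, 0.04, 0, 0, 0, 0.0222], [-0.0267, 0.08, 0, 0, 0, 0.0444], [-0.0467, 0.1333, 0, 0, 0, 0.0667], [-0.0667, 0.1733, 0, 0, 0, 0.0889], [-0.08, 0.2267, 0, 0, 0, 0.1111], [-0.0933, 0.2667, 0, 0, 0, 0.1333], [-0.1067, 0.3067, 0, 0, 0, 0.16], [-0.12, 0.3333, 0, 0, 0, 0.16]],
])

```text
time_s: 10.85
position: [0.5286, 0.0222, 0.1738]
tcp_rot: [[1.0, -0.003, -0.003], [-0.003, -1.0, -0.0], [-0.003, 0.0, -1.0]]
force: [1.0, 0.3, -3.7]
opening: 0.27
grasp_force: 30.0
```

Run:
```python
from h import *
np.set_printoptions(precision=4,suppress=True)
c=cap('wrist','w5.png');s=bot.read_state();R=np.array(s['tcp_rot']);print(s['position'],R,s['opening'],s['grasp_force'])
for o in ['mould','rod_head']:
    print(o,[(np.array(q['at']),round(q['confidence'],2)) for q in finder.recognise('wrist',o)[:2]])
np.savez('w5.npz',**c)
```

```text
[0.5288 0.019  0.1738] [[ 1.     -0.0016 -0.0029]
 [-0.0016 -1.     -0.0031]
 [-0.0029  0.0031 -1.    ]] 0.27130360544183363 29.98927742941305
mould [(array([ 0.5644, -0.0348,  0.0588]), 0.96)]
rod_head [(array([0.5289, 0.0228, 0.2185]), 0.73), (array([ 0.5629, -0.0391,  0.0625]), 0.63)]
```

View pics/w5.png

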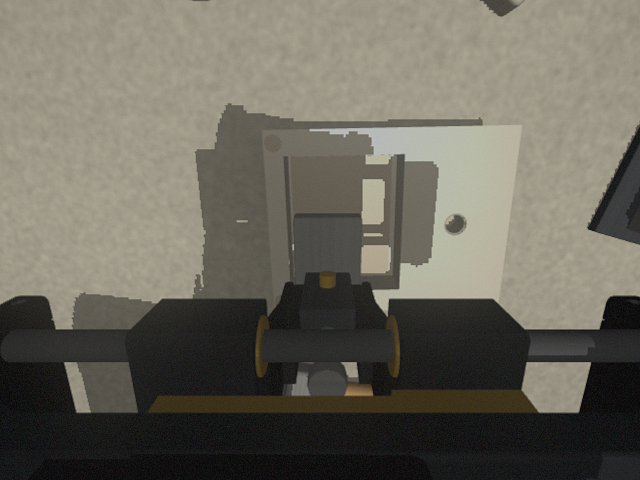

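The gauge is gripped upright: head at (326,380), foot's front edge at y=214 from x=294 to 362. The socket shows clearly at (455.5,224).

Run:
```python
from h import *
np.set_printoptions(precision=4,suppress=True)
c=dict(np.load('w5.npz'));R=np.array(c['R']);print('cam',-R.T@c['t'],R)
g=c['frame'][205:243,435:476].mean(2)
m=(g<140).astype(np.uint8);n,l,st,ce=cv2.connectedComponentsWithStats(m);print([(st[i,4],ce[i]+[435,205]) for i in range(1,n)])
S=ray(c,(455.5,224),.06);print('sock',S)
C=np.array([ray(c,p,.06) for p in [(521,125),(263,130)]]);print('mould far corners',C)
zt=.1738-.0468
E=np.array([ray(c,p,zt+.012) for p in [(294,214),(362,214)]]);print('foot front',E, 'centre y',E[:,1].mean(),'centre x',E[:,0].mean()-.042)
print('head',ray(c,(326,380),zt+.09))
s=bot.read_state();print(s['position'])
```

```text
cam [0.6085 0.0227 0.3186] [[-0.0037 -1.      0.0003]
 [-0.9568  0.0036  0.2906]
 [-0.2906  0.0008 -0.9568]]
[(np.int32(3), array([435., 206.])), (np.int32(3), array([435., 210.])), (np.int32(303), array([455.8548, 224.8515]))]
sock [ 0.5451 -0.0731  0.06  ]
mould far corners [[ 0.6152 -0.1112  0.06  ]
 [ 0.6126  0.067   0.06  ]]
foot front [[0.5701 0.0398 0.139 ]
 [0.57   0.0048 0.139 ]] centre y 0.02233245317391206 centre x 0.5280159873945024
head [0.5296 0.0233 0.217 ]
[0.5276 0.0234 0.1738]
```

Converted, 0.0955 m / 0.75 = 0.1273, 0.06 m / 0.75 = 0.08.

Emit:
play_rows([
  [[0.008, 0.04, 0, 0, 0, 0], [0.016, 0.08, 0, 0, 0, 0], [0.0213, 0.1133, 0, 0, 0, 0], [0.0213, 0.1273, 0.02, 0, 0, 0], [0.0213, 0.1273, 0.04, 0, 0, 0], [0.0213, 0.1273, 0.06, 0, 0, 0], [0.0213, 0.1273, 0.0693, 0, 0, 0], [0.0213, 0.1273, 0.0693, 0, 0, 0]],
])

```text
time_s: 11.67
position: [0.5427, -0.0688, 0.1212]
tcp_rot: [[1.0, 0.003, -0.007], [0.003, -1.0, 0.003], [-0.007, -0.003, -1.0]]
force: [-0.5, 0.8, -3.5]
opening: 0.273
grasp_force: 30.0
```

Emit:
play_rows([
  [[0, 0, 0, 0, 0, 0], [0, 0, 0, 0, 0, 0]],
])

```text
time_s: 11.83
position: [0.5453, -0.07, 0.1243]
tcp_rot: [[1.0, 0.003, 0.0], [0.003, -1.0, -0.0], [0.0, 0.0, -1.0]]
force: [-0.2, 0.3, -3.2]
opening: 0.277
grasp_force: 30.0
```

Run:
```python
from h import *
np.set_printoptions(precision=4,suppress=True)
c=cap('wrist','w6.png');np.savez('w6.npz',**c)
cv2.imwrite('pics/w6c.png',cv2.resize(c['frame'][100:400,130:530,::-1],None,fx=2,fy=2))
R=np.array(c['R']);print('cam',-R.T@c['t']);p=[]
for i in range(4): cap('wrist');p.append(bot.read_state()['position'])
print(np.array(p).mean(0),bot.read_state()['tcp_rot'])
```

```text
cam [ 0.6249 -0.069   0.2694]
[ 0.5456 -0.0704  0.1248] [[ 1.      0.0021  0.0014]
 [ 0.0021 -1.     -0.0005]
 [ 0.0014  0.0005 -1.    ]]
```

View pics/w6c.png

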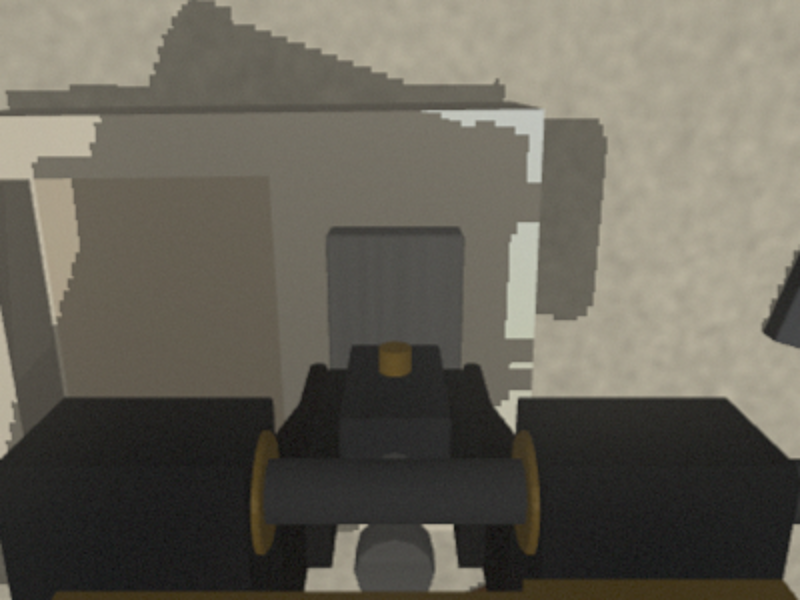

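The foot hangs over the land, with its front corners at crop (328,236) and (463,236). The mould's far right corner is at (543,108).

Run:
```python
from h import *
np.set_printoptions(precision=4,suppress=True)
c=dict(np.load('w6.npz'));f=lambda u,v,z:ray(c,(u/2+130-.25,v/2+100-.25),z)
print('corner',f(543,109,.06),'land/cavity edge',f(269,178,.06))
a,b=f(328,238,.09),f(463,238,.09);print(a,b,(a+b)/2-[.042,0,0],'head',f(395,562,.168))
```

```text
corner [ 0.6156 -0.1114  0.06  ] land/cavity edge [ 0.5957 -0.0321  0.06  ]
[ 0.5845 -0.0519  0.09  ] [ 0.5846 -0.0867  0.09  ] [ 0.5425 -0.0693  0.09  ] head [ 0.5463 -0.0692  0.168 ]
```

Converted, 0.015 m / 0.75 = 0.02, 0.0033 m / 0.75 = 0.0044.

Emit:
play_rows([
  [[0, 0.0044, 0, 0, 0, 0], [0, 0.0044, 0.0067, 0, 0, 0], [0, 0.0044, 0.0133, 0, 0, 0], [0, 0.0044, 0.0173, 0, 0, 0], [0, 0.0044, 0.0187, 0, 0, 0], [0, 0.0044, 0.02, 0, 0, 0], [0, 0.0044, 0.02, 0, 0, 0]],
])

```text
time_s: 12.67
position: [0.5449, -0.0738, 0.1086]
tcp_rot: [[1.0, 0.002, -0.001], [0.002, -1.0, 0.0], [-0.001, -0.0, -1.0]]
force: [-0.2, 0.1, -4.0]
opening: 0.275
grasp_force: 30.0
```

Converted, 0.001 m / 0.75 = 0.0013, 0.0005 m / 0.75 = 0.0007.

Emit:
play_rows([
  [[0, 0, 0.0007, 0, 0, 0], [0, 0, 0.0013, 0, 0, 0], [0, 0, 0.0013, 0, 0, 0]],
])

```text
time_s: 12.92
position: [0.5451, -0.0739, 0.1081]
tcp_rot: [[1.0, 0.002, 0.0], [0.002, -1.0, -0.0], [0.0, 0.0, -1.0]]
force: [-1.7, -0.4, -3.2]
opening: 0.271
grasp_force: 30.0
```

Converted, 0.001 m / 0.75 = 0.0013, 0.0005 m / 0.75 = 0.0007.

Emit:
play_rows([
  [[0, 0, 0.0007, 0, 0, 0], [0, 0, 0.0013, 0, 0, 0], [0, 0, 0.0013, 0, 0, 0]],
])

```text
time_s: 13.17
position: [0.545, -0.0738, 0.107]
tcp_rot: [[1.0, 0.002, -0.0], [0.002, -1.0, 0.0], [-0.0, -0.0, -1.0]]
force: [-0.1, -0.0, -3.8]
opening: 0.277
grasp_force: 30.0
```

Converted, 0.001 m / 0.75 = 0.0013, 0.0005 m / 0.75 = 0.0007.

Emit:
play_rows([
  [[0, 0, 0.0007, 0, 0, 0], [0, 0, 0.0013, 0, 0, 0], [0, 0, 0.0013, 0, 0, 0]],
])

```text
time_s: 13.42
position: [0.545, -0.0739, 0.1067]
tcp_rot: [[1.0, 0.002, 0.0], [0.002, -1.0, -0.0], [0.0, 0.0, -1.0]]
force: [-2.0, 0.5, 3.8]
opening: 0.272
grasp_force: 30.0
```

Converted, 0.001 m / 0.75 = 0.0013, 0.0005 m / 0.75 = 0.0007.

Emit:
play_rows([
  [[0, 0, 0.0007, 0, 0, 0], [0, 0, 0.0013, 0, 0, 0], [0, 0, 0.0013, 0, 0, 0]],
])

```text
time_s: 13.67
position: [0.545, -0.0739, 0.1067]
tcp_rot: [[1.0, 0.002, 0.0], [0.002, -1.0, -0.0], [0.0, 0.0, -1.0]]
force: [-3.9, -0.1, 10.2]
opening: 0.275
grasp_force: 30.0
```

The foot is down: the force reversed at z=0.1067. I'll ease off slightly and release.

Converted, -0.001 m / 0.75 = -0.0013.

Emit:
play_rows([
  [[0, 0, -0.0013, 0, 0, 0], [0, 0, -0.0013, 0, 0, 0]],
])

```text
time_s: 13.83
position: [0.5451, -0.0739, 0.1067]
tcp_rot: [[1.0, 0.002, 0.001], [0.002, -1.0, -0.0], [0.001, 0.0, -1.0]]
force: [-2.3, 0.7, 7.1]
opening: 0.277
grasp_force: 30.0
```

Emit:
play_rows([
  [[0, 0, 0, 0, 0, 0], [0, 0, 0, 0, 0, 0], [0, 0, 0, 0, 0, 0], [0, 0, 0, 0, 0, 0], [0, 0, 0, 0, 0, 0], [0, 0, 0, 0, 0, 0], [0, 0, 0, 0, 0, 0], [0, 0, 0, 0, 0, 0]],
], fingers=0.06)

```text
time_s: 14.5
position: [0.545, -0.0739, 0.106]
tcp_rot: [[1.0, 0.002, -0.0], [0.002, -1.0, 0.0], [-0.0, -0.0, -1.0]]
force: [0.8, 0.3, 0.0]
opening: 0.68
grasp_force: 0.0
```

Converted, -0.14 m / 0.75 = -0.1867, -0.12 m / 0.75 = -0.16.

Emit:
play_rows([
  [[0, 0, -0.0133, 0, 0, 0], [0, 0, -0.04, 0, 0, 0], [0, 0, -0.0667, 0, 0, 0], [0, 0, -0.1067, 0, 0, 0], [-0.04, 0, -0.16, 0, 0, 0], [-0.04, 0, -0.1867, 0, 0, 0], [-0.04, 0, -0.1867, 0, 0, 0], [-0.04, 0, -0.1867, 0, 0, 0]],
])

```text
time_s: 15.17
position: [0.5158, -0.0743, 0.2484]
tcp_rot: [[1.0, 0.002, 0.005], [0.002, -1.0, -0.002], [0.005, 0.002, -1.0]]
force: [-0.8, -0.3, 0.3]
opening: 0.691
grasp_force: 0.0
```

Run:
```python
from h import *
np.set_printoptions(precision=4,suppress=True)
c=cap('wrist');np.savez('w7.npz',**c)
cx,cy=map(int,proj(c,(0.545,-.073,0.09)));x0,y0=cx-100,max(cy-75,0)
cv2.imwrite('pics/w7c.png',cv2.resize(c['frame'][y0:y0+150,x0:x0+200,::-1],None,fx=4,fy=4));print(x0,y0)
s=bot.read_state();print(s['time_s'],s['position'],s['force'],s['opening'])
```

```text
226 124
15.2167 [ 0.5152 -0.074   0.2469] [ 0.8118 -0.6736 -0.9424] 0.6925834129968036
```

View pics/w7c.png

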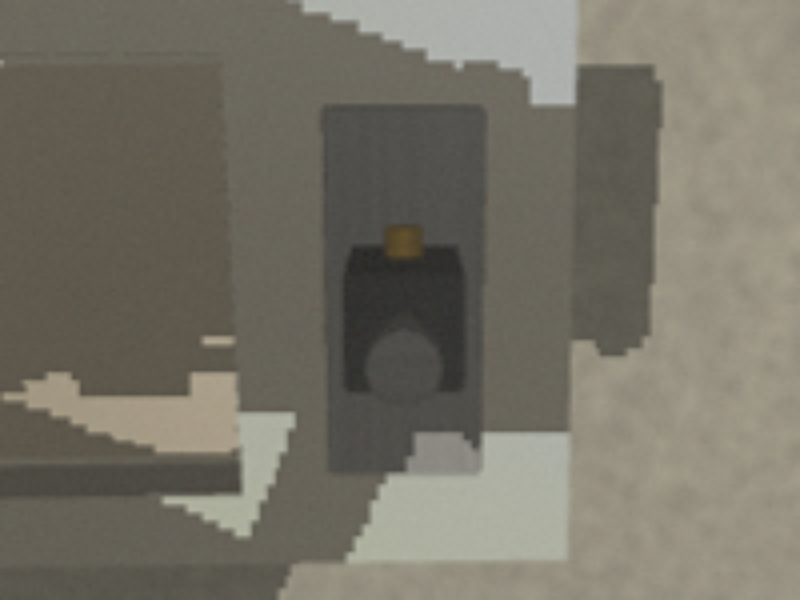

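The gauge stands on the land, with foot corners at crop (322,106), (486,106), (482,474) and (329,472) and the head at (404,367). The mould's near right corner is at (568,560).

Run:
```python
from h import *
np.set_printoptions(precision=4,suppress=True)
c=dict(np.load('w7.npz'));f=lambda u,v,z:ray(c,(u/4+226-.375,v/4+124-.375),z)
F=np.array([f(*p,.072) for p in [(322,106),(486,106),(482,474),(329,472)]]);print(F,F.mean(0))
print('head',f(404,367,.15))
C=f(568,560,.06);print('corner',C,'edge',f(577,66,.06),'land edge',f(222,64,.06),f(241,450,.06))
s=bot.read_state();R=np.array(s['tcp_rot']);print(s['position'],R.T@(np.array([.545,-.0731,.17])-s['position']))
```

```text
[[ 0.5852 -0.0553  0.072 ]
 [ 0.5852 -0.0913  0.072 ]
 [ 0.5013 -0.0917  0.072 ]
 [ 0.5018 -0.0557  0.072 ]] [ 0.5434 -0.0735  0.072 ]
head [ 0.5434 -0.0733  0.15  ]
corner [ 0.4755 -0.1142  0.06  ] edge [ 0.5936 -0.1123  0.06  ] land edge [ 0.594  -0.0323  0.06  ] [ 0.5039 -0.0337  0.06  ]
[ 0.5152 -0.074   0.2469] [ 0.0297 -0.0009  0.077 ]
```

Converted, 0.05 m / 0.75 = 0.0667, -0.0006 m / 0.75 = -0.0008.

Emit:
play_rows([
  [[0.0373, -0.0008, 0.0267, 0, 0, 0], [0.0373, -0.0008, 0.0533, 0, 0, 0], [0.0373, -0.0008, 0.0667, 0, 0, 0], [0.0373, -0.0008, 0.0667, 0, 0, 0], [0.0373, -0.0008, 0.0667, 0, 0, 0], [0.0373, -0.0008, 0.0667, 0, 0, 0], [0.0373, -0.0008, 0.0667, 0, 0, 0], [0.0373, -0.0008, 0.0667, 0, 0, 0]],
], fingers=0.0)

```text
time_s: 15.88
position: [0.5433, -0.0734, 0.197]
tcp_rot: [[1.0, 0.002, 0.002], [0.002, -1.0, -0.001], [0.002, 0.001, -1.0]]
force: [-0.1, 0.2, -0.6]
opening: 0.169
grasp_force: 0.0
```

Converted, 0.02 m / 0.75 = 0.0267, 0.018 m / 0.75 = 0.024.

Emit:
play_rows([
  [[0, 0, 0.0133, 0, 0, 0], [0, 0, 0.024, 0, 0, 0], [0, 0, 0.0267, 0, 0, 0], [0, 0, 0.0267, 0, 0, 0], [0, 0, 0.0267, 0, 0, 0]],
])

```text
time_s: 16.3
position: [0.5428, -0.0732, 0.1756]
tcp_rot: [[1.0, 0.002, -0.001], [0.002, -1.0, 0.0], [-0.001, -0.0, -1.0]]
force: [-0.4, -0.6, -0.2]
opening: 0.009
grasp_force: 0.0
```

Converted, 0.0145 m / 0.75 = 0.0193, 0.009 m / 0.75 = 0.012.

Emit:
play_rows([
  [[0, 0, 0.004, 0, 0, 0], [0, 0, 0.008, 0, 0, 0], [0, 0, 0.012, 0, 0, 0], [0, 0, 0.0147, 0, 0, 0], [0, 0, 0.0173, 0, 0, 0], [0, 0, 0.0187, 0, 0, 0], [0, 0, 0.0193, 0, 0, 0], [0, 0, 0.0193, 0, 0, 0]],
])

```text
time_s: 16.97
position: [0.5432, -0.0733, 0.1616]
tcp_rot: [[1.0, 0.002, 0.0], [0.002, -1.0, -0.0], [0.0, 0.0, -1.0]]
force: [-0.6, -0.1, 1.4]
opening: 0.005
grasp_force: 1.2
```

Converted, 0.0015 m / 0.75 = 0.002, 0.001 m / 0.75 = 0.0013.

Emit:
play_rows([
  [[0, 0, 0.0007, 0, 0, 0], [0, 0, 0.0013, 0, 0, 0], [0, 0, 0.002, 0, 0, 0]],
])

```text
time_s: 17.22
position: [0.5432, -0.0733, 0.1602]
tcp_rot: [[1.0, 0.002, 0.0], [0.002, -1.0, -0.0], [0.0, 0.0, -1.0]]
force: [-0.4, -1.0, 3.8]
opening: 0.007
grasp_force: 1.8
```

Converted, 0.0018 m / 0.75 = 0.0024, 0.0012 m / 0.75 = 0.0016.

Emit:
play_rows([
  [[0, 0, 0.0008, 0, 0, 0], [0, 0, 0.0016, 0, 0, 0], [0, 0, 0.0024, 0, 0, 0], [0, 0, 0.0024, 0, 0, 0]],
])

```text
time_s: 17.55
position: [0.5431, -0.0733, 0.1581]
tcp_rot: [[1.0, 0.002, 0.0], [0.002, -1.0, -0.0], [0.0, 0.0, -1.0]]
force: [0.4, 0.0, 2.1]
opening: 0.006
grasp_force: 1.3
```

Converted, 0.0018 m / 0.75 = 0.0024, 0.0012 m / 0.75 = 0.0016.

Emit:
play_rows([
  [[0, 0, 0.0008, 0, 0, 0], [0, 0, 0.0016, 0, 0, 0], [0, 0, 0.0024, 0, 0, 0], [0, 0, 0.0024, 0, 0, 0]],
])

```text
time_s: 17.88
position: [0.5432, -0.0733, 0.1563]
tcp_rot: [[1.0, 0.002, 0.0], [0.002, -1.0, -0.0], [0.0, 0.0, -1.0]]
force: [0.7, -0.5, 2.4]
opening: 0.004
grasp_force: 1.3
```

Emit:
play_rows([
  [[0, 0, 0.0008, 0, 0, 0], [0, 0, 0.0016, 0, 0, 0], [0, 0, 0.0024, 0, 0, 0], [0, 0, 0.0024, 0, 0, 0]],
])

```text
time_s: 18.22
position: [0.5431, -0.0733, 0.1545]
tcp_rot: [[1.0, 0.002, 0.0], [0.002, -1.0, -0.0], [0.0, 0.0, -1.0]]
force: [2.0, -0.3, 2.2]
opening: 0.005
grasp_force: 1.3
```

Converted, 0.0018 m / 0.75 = 0.0024, 0.0012 m / 0.75 = 0.0016.

Emit:
play_rows([
  [[0, 0, 0.0008, 0, 0, 0], [0, 0, 0.0016, 0, 0, 0], [0, 0, 0.0024, 0, 0, 0], [0, 0, 0.0024, 0, 0, 0]],
])

```text
time_s: 18.55
position: [0.5431, -0.0733, 0.1527]
tcp_rot: [[1.0, 0.002, 0.0], [0.002, -1.0, -0.0], [0.0, 0.0, -1.0]]
force: [0.6, 0.3, 2.6]
opening: 0.009
grasp_force: 1.3
```

Converted, 0.0018 m / 0.75 = 0.0024, 0.0012 m / 0.75 = 0.0016.

Emit:
play_rows([
  [[0, 0, 0.0008, 0, 0, 0], [0, 0, 0.0016, 0, 0, 0], [0, 0, 0.0024, 0, 0, 0], [0, 0, 0.0024, 0, 0, 0]],
])

```text
time_s: 18.88
position: [0.5431, -0.0733, 0.1509]
tcp_rot: [[1.0, 0.002, 0.0], [0.002, -1.0, -0.0], [0.0, 0.0, -1.0]]
force: [1.0, 0.2, 3.2]
opening: 0.004
grasp_force: 1.3
```

Converted, 0.0018 m / 0.75 = 0.0024, 0.0012 m / 0.75 = 0.0016.

Emit:
play_rows([
  [[0, 0, 0.0008, 0, 0, 0], [0, 0, 0.0016, 0, 0, 0], [0, 0, 0.0024, 0, 0, 0], [0, 0, 0.0024, 0, 0, 0]],
])

```text
time_s: 19.22
position: [0.5431, -0.0733, 0.1491]
tcp_rot: [[1.0, 0.002, 0.0], [0.002, -1.0, -0.0], [0.0, 0.0, -1.0]]
force: [1.8, -0.6, 2.2]
opening: 0.008
grasp_force: 1.3
```

Converted, 0.0018 m / 0.75 = 0.0024, 0.0012 m / 0.75 = 0.0016.

Emit:
play_rows([
  [[0, 0, 0.0008, 0, 0, 0], [0, 0, 0.0016, 0, 0, 0], [0, 0, 0.0024, 0, 0, 0], [0, 0, 0.0024, 0, 0, 0]],
])

```text
time_s: 19.55
position: [0.5431, -0.0733, 0.1474]
tcp_rot: [[1.0, 0.002, 0.0], [0.002, -1.0, -0.0], [0.0, 0.0, -1.0]]
force: [1.7, -0.6, 3.3]
opening: 0.001
grasp_force: 1.3
```

Converted, 0.0018 m / 0.75 = 0.0024, 0.0012 m / 0.75 = 0.0016.

Emit:
play_rows([
  [[0, 0, 0.0008, 0, 0, 0], [0, 0, 0.0016, 0, 0, 0], [0, 0, 0.0024, 0, 0, 0], [0, 0, 0.0024, 0, 0, 0]],
])

```text
time_s: 19.88
position: [0.5431, -0.0733, 0.1455]
tcp_rot: [[1.0, 0.002, 0.0], [0.002, -1.0, -0.0], [0.0, 0.0, -1.0]]
force: [2.0, -0.3, 3.1]
opening: 0.003
grasp_force: 1.3
```

Converted, 0.0018 m / 0.75 = 0.0024, 0.0012 m / 0.75 = 0.0016.

Emit:
play_rows([
  [[0, 0, 0.0008, 0, 0, 0], [0, 0, 0.0016, 0, 0, 0], [0, 0, 0.0024, 0, 0, 0], [0, 0, 0.0024, 0, 0, 0]],
])

```text
time_s: 20.22
position: [0.5431, -0.0733, 0.1444]
tcp_rot: [[1.0, 0.002, 0.0], [0.002, -1.0, -0.0], [0.0, 0.0, -1.0]]
force: [1.1, -0.7, 7.7]
opening: 0.003
grasp_force: 3.5
```

Converted, 0.0006 m / 0.75 = 0.0008, 0.0003 m / 0.75 = 0.0004.

Emit:
play_rows([
  [[0, 0, 0.0004, 0, 0, 0], [0, 0, 0.0008, 0, 0, 0], [0, 0, 0.0008, 0, 0, 0], [0, 0, 0.0008, 0, 0, 0]],
])

```text
time_s: 20.55
position: [0.5432, -0.0733, 0.1443]
tcp_rot: [[1.0, 0.002, 0.001], [0.002, -1.0, -0.0], [0.001, 0.0, -1.0]]
force: [0.3, -0.2, 11.5]
opening: 0.004
grasp_force: 5.1
```

The rod bottomed at TCP z≈0.1443, which leaves about 11.3 mm exposed. If I push the jaw's top down with the same closed fingertips, the fingertip offset cancels and the target is TCP z = 0.1443 − 0.072 = 0.0723.

Converted, 0.188 m / 0.75 = 0.2507, 0.15 m / 0.75 = 0.2.

Emit:
play_rows([
  [[0, 0, -0.0067, 0, 0, 0], [0, 0, -0.04, 0, 0, 0], [0, 0, -0.08, 0, 0, 0], [0, 0.04, -0.12, 0, 0, 0], [0, 0.0933, -0.1467, 0, 0, 0], [0, 0.1467, -0.1467, 0, 0, 0], [0, 0.2, -0.1467, 0, 0, 0], [0, 0.2507, -0.1467, 0, 0, 0]],
])

```text
time_s: 21.22
position: [0.5423, -0.2627, 0.2531]
tcp_rot: [[1.0, 0.002, -0.002], [0.002, -1.0, 0.001], [-0.002, -0.001, -1.0]]
force: [1.4, 0.2, 0.6]
opening: 0.009
grasp_force: 0.0
```

Converted, -0.01 m / 0.75 = -0.0133, -0.005 m / 0.75 = -0.0067, 15 degrees / 180 = 0.0833.

Emit:
play_rows([
  [[-0.0067, 0.004, 0, 0, 0, 0.0278], [-0.0133, 0.004, 0, 0, 0, 0.0556], [-0.0133, 0.004, 0, 0, 0, 0.0833], [-0.0133, 0.004, 0, 0, 0, 0.0833], [-0.0133, 0.004, 0, 0, 0, 0.0833]],
])

```text
time_s: 21.63
position: [0.5325, -0.2637, 0.2523]
tcp_rot: [[0.967, -0.255, -0.002], [-0.255, -0.967, 0.002], [-0.003, -0.001, -1.0]]
force: [0.5, 1.4, 0.1]
opening: 0.002
grasp_force: 0.0
```

Run:
```python
from h import *
np.set_printoptions(precision=4,suppress=True)
c=cap('wrist');np.savez('w8.npz',**c)
s=bot.read_state();print(s['time_s'],s['position'])
for o in ['jaw','jaw_grip','setter','gauge']:
    print(o,[(np.array(q['at']),round(q['confidence'],2)) for q in finder.recognise('wrist',o)[:2]])
cx,cy=map(int,proj(c,(0.575,-.265,0.05)));x0,y0=min(cx-100,440),max(cy-75,0)
im=cv2.convertScaleAbs(c['frame'][y0:y0+150,x0:x0+200,::-1],alpha=1.8)
cv2.imwrite('pics/w8c.png',cv2.resize(im,None,fx=4,fy=4));print(x0,y0)
```

```text
21.6833 [ 0.5328 -0.2637  0.2526]
jaw [(array([ 0.5888, -0.2628,  0.0809]), 0.63)]
jaw_grip [(array([ 0.5909, -0.2701,  0.0824]), 0.79)]
setter [(array([ 0.5738, -0.269 ,  0.0084]), 0.88)]
gauge [(array([ 0.5476, -0.0868,  0.0709]), 0.98), (array([ 0.5904, -0.2665,  0.0843]), 0.57)]
218 102
```

View pics/w8c.png

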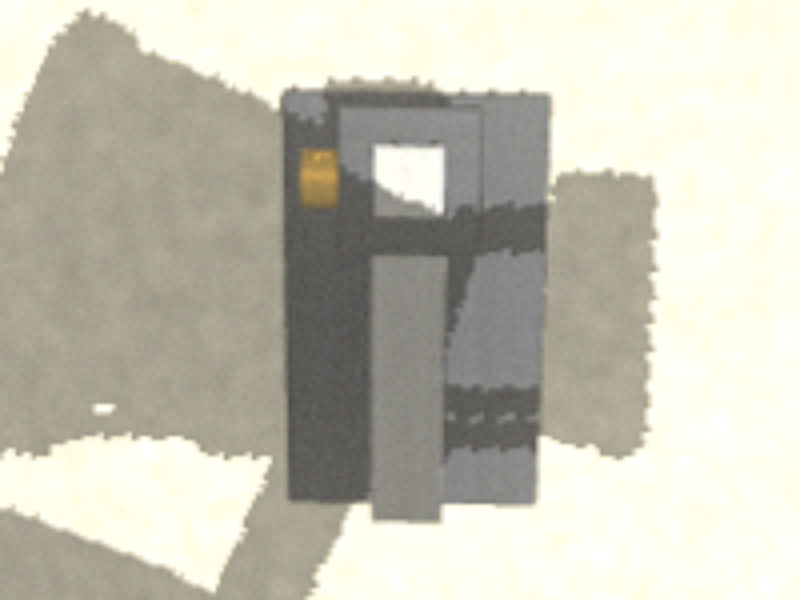

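The jaw arm shows at crop x 372–445, y 255–520, with the post top at (372–445,145–215).

Run:
```python
from h import *
np.set_printoptions(precision=4,suppress=True)
c=dict(np.load('w8.npz'));f=lambda u,v,z:ray(c,(u/4+218-.375,v/4+102-.375),z)
A=np.array([f(*p,.089) for p in [(372,255),(445,255),(441,520),(372,520)]]);print(A,A.mean(0),np.linalg.norm(A[0]-A[1]),np.linalg.norm(A[0]-A[3]))
P=f(408,180,.095);d=A.mean(0)-P;print('post',P,np.linalg.norm(d[:2]),np.degrees(np.arctan2(-d[1],-d[0])))
s=bot.read_state();R=np.array(s['tcp_rot']);T=A.mean(0)*[1,1,0]+[0,0,.112]
print(s['position'],R.T@(T-s['position']))
```

```text
[[ 0.5902 -0.2634  0.089 ]
 [ 0.5863 -0.2784  0.089 ]
 [ 0.5302 -0.2628  0.089 ]
 [ 0.5342 -0.2478  0.089 ]] [ 0.5602 -0.2631  0.089 ] 0.01549548290419967 0.05818974610250855
post [ 0.6032 -0.275   0.095 ] 0.04462548932225347 -15.49158062531594
[ 0.5334 -0.2639  0.2531] [ 0.0258 -0.0076  0.1411]
```

Converted, 0.138 m / 0.75 = 0.184, 0.022 m / 0.75 = 0.0293.

Emit:
play_rows([
  [[0.0293, -0.0101, 0.0267, 0, 0, 0], [0.0293, -0.0101, 0.0667, 0, 0, 0], [0.0293, -0.0101, 0.1067, 0, 0, 0], [0.0293, -0.0101, 0.1467, 0, 0, 0], [0.0293, -0.0101, 0.1733, 0, 0, 0], [0.0293, -0.0101, 0.184, 0, 0, 0], [0.0293, -0.0101, 0.184, 0, 0, 0], [0.0293, -0.0101, 0.184, 0, 0, 0]],
])

```text
time_s: 22.55
position: [0.5571, -0.2628, 0.1157]
tcp_rot: [[0.967, -0.257, 0.001], [-0.257, -0.967, -0.0], [0.001, 0.0, -1.0]]
force: [-0.6, -0.3, 0.5]
opening: 0.005
grasp_force: 0.0
```

Converted, 0.018 m / 0.75 = 0.024, 0.016 m / 0.75 = 0.0213.

Emit:
play_rows([
  [[0, 0, 0.004, 0, 0, 0], [0, 0, 0.008, 0, 0, 0], [0, 0, 0.012, 0, 0, 0], [0, 0, 0.016, 0, 0, 0], [0, 0, 0.0187, 0, 0, 0], [0, 0, 0.0213, 0, 0, 0], [0, 0, 0.024, 0, 0, 0], [0, 0, 0.024, 0, 0, 0]],
])

```text
time_s: 23.22
position: [0.5568, -0.2628, 0.0972]
tcp_rot: [[0.966, -0.257, 0.001], [-0.257, -0.966, -0.0], [0.001, 0.0, -1.0]]
force: [0.0, 0.5, 1.8]
opening: 0.004
grasp_force: 0.7
```

Contact with the jaw is made (about 2 N), so I continue to 0.0723.

Converted, 0.02 m / 0.75 = 0.0267, 0.018 m / 0.75 = 0.024.

Emit:
play_rows([
  [[0, 0, 0.004, 0, 0, 0], [0, 0, 0.008, 0, 0, 0], [0, 0, 0.012, 0, 0, 0], [0, 0, 0.016, 0, 0, 0], [0, 0, 0.02, 0, 0, 0], [0, 0, 0.024, 0, 0, 0], [0, 0, 0.0267, 0, 0, 0], [0, 0, 0.0267, 0, 0, 0]],
])

```text
time_s: 23.88
position: [0.5565, -0.2626, 0.0766]
tcp_rot: [[0.966, -0.257, -0.0], [-0.257, -0.966, 0.0], [-0.0, -0.0, -1.0]]
force: [0.1, -0.6, 0.4]
opening: 0.005
grasp_force: 0.3
```

Converted, 0.004 m / 0.75 = 0.0053, 0.0036 m / 0.75 = 0.0048.

Emit:
play_rows([
  [[0, 0, 0.0011, 0, 0, 0], [0, 0, 0.0021, 0, 0, 0], [0, 0, 0.0032, 0, 0, 0], [0, 0, 0.004, 0, 0, 0], [0, 0, 0.0048, 0, 0, 0], [0, 0, 0.0053, 0, 0, 0], [0, 0, 0.0053, 0, 0, 0], [0, 0, 0.0053, 0, 0, 0]],
])

```text
time_s: 24.55
position: [0.5565, -0.2625, 0.0732]
tcp_rot: [[0.966, -0.257, -0.0], [-0.257, -0.966, 0.0], [-0.0, -0.0, -1.0]]
force: [-0.0, 0.1, 2.9]
opening: 0.006
grasp_force: 1.3
```

Converted, 0.001 m / 0.75 = 0.0013, 0.0008 m / 0.75 = 0.0011.

Emit:
play_rows([
  [[0, 0, 0.0005, 0, 0, 0], [0, 0, 0.0011, 0, 0, 0], [0, 0, 0.0013, 0, 0, 0], [0, 0, 0.0013, 0, 0, 0]],
])

```text
time_s: 24.88
position: [0.5565, -0.2625, 0.0722]
tcp_rot: [[0.966, -0.257, -0.0], [-0.257, -0.966, 0.0], [-0.0, -0.0, -1.0]]
force: [-0.6, -0.2, 4.1]
opening: 0.007
grasp_force: 1.4
```

Converted, -0.14 m / 0.75 = -0.1867, -0.002 m / 0.75 = -0.0027.

Emit:
play_rows([
  [[0, 0, -0.0027, 0, 0, 0], [0, 0, -0.0133, 0, 0, 0], [0, 0, -0.0533, 0, 0, 0], [0, 0, -0.1067, 0, 0, 0], [0, 0, -0.16, 0, 0, 0], [0, 0, -0.1867, 0, 0, 0], [0, 0, -0.1867, 0, 0, 0], [0, 0, -0.1867, 0, 0, 0]],
])

```text
time_s: 25.55
position: [0.5572, -0.2629, 0.2141]
tcp_rot: [[0.966, -0.257, 0.003], [-0.257, -0.966, -0.002], [0.003, 0.001, -1.0]]
force: [-0.2, 0.4, -0.5]
opening: 0.006
grasp_force: 0.0
```

Converted, -0.02 m / 0.75 = -0.0267.

Emit:
play_rows([
  [[-0.0267, 0, 0, 0, 0, 0], [-0.0267, 0, 0, 0, 0, 0], [-0.0267, 0, 0, 0, 0, 0], [-0.0267, 0, 0, 0, 0, 0]],
])

```text
time_s: 25.88
position: [0.5372, -0.2573, 0.211]
tcp_rot: [[0.966, -0.257, -0.001], [-0.257, -0.966, 0.001], [-0.002, -0.001, -1.0]]
force: [0.7, -0.2, 0.6]
opening: 0.004
grasp_force: 0.0
```

Run:
```python
from h import *
np.set_printoptions(precision=4,suppress=True)
for n in ['wrist','scene','top']:
    cap(n)
    for o in ['jaw','gauge','rod_head']:
        print(n,o,[(np.array(q['at']),round(q['confidence'],2)) for q in finder.recognise(n,o)[:2]])
s=bot.read_state();print(s['time_s'],s['position'],s['force'])
print(bot.hand_in())
```

```text
wrist jaw [(array([ 0.5861, -0.2637,  0.0551]), 0.64), (array([ 0.5728, -0.2689,  0.0102]), 0.49)]
wrist gauge [(array([ 0.5471, -0.0875,  0.0731]), 0.94)]
wrist rod_head [(array([ 0.5449, -0.0769,  0.1266]), 0.87), (array([ 0.5717, -0.2666,  0.0105]), 0.15)]
scene jaw [(array([ 0.5917, -0.2637,  0.056 ]), 0.92)]
scene gauge [(array([ 0.5566, -0.0704,  0.0743]), 0.59)]
scene rod_head []
top jaw [(array([ 0.5382, -0.2547,  0.0539]), 0.64)]
top gauge [(array([ 0.5363, -0.0763,  0.0701]), 0.71), (array([ 0.5493, -0.0146,  0.0618]), 0.24)]
top rod_head [(array([ 0.5432, -0.0765,  0.1271]), 0.47)]
26.4833 [ 0.5373 -0.2575  0.2123] [-0.0468  0.3768  1.1134]
the job is handed in; nothing more can be done
None
```

I handed the job in at 26.5 s, with no verdict shown: the gauge stands on the mould with its rod bottomed (about 20.7 mm deep) and the jaw is set to the roughly 11.3 mm of rod still exposed; one early grasp missed and was redone.

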